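# Rake a heap of drying tablets into one even layer

### The job

Take the rake by its orange grip and rake the heaped drying tablets in the blue tray into one even layer, every tablet lying flat and none on another: set the rake down on the floor behind the heap and draw it to near the opposite end of the tray, keeping its runners lightly pressed on the springy floor all the way, never with more than 12 N. The floor's far half slopes by an unknown amount, so go by feel. Then stand the rake upright on its rubber pad again and let go; touch the tablets only with the rake and leave the other things on the bench alone.

Things in the scene. Friction and masses are not known exactly. Their poses are not given: they have to be found in the camera images.
- tray: fixed blue open-topped drying tray, 288 x 116 x 60 mm outside, walls 4 mm; inside 280 mm long (its x axis) by 108 mm wide (its y axis). Origin: centre of its underside, on the bench. The tablets are heaped at its -x end; it is raked towards +x. Its walls' rims are at z = 60 mm.
- bed_floor: the tray's aluminium floor. Origin: on its top face at tray x = 0, y = 0, about 26 mm over the bench; z up. The whole floor rides on springs, straight up and down: it sinks about 0.3 mm per newton pressed on it, 14 mm at most. From the tray's -x end to point floor_fold it is level; beyond that it is a sloping leaf. More than 12 N pressed on the floor would bend it.
- floor_fold (a point): the fold in the floor's top face, a line along tray y at tray x = -10 mm. From here to the tray's +x end the floor is a leaf whose slope has been left anywhere between 0.10 rad down and 0.10 rad up (towards +x). The slope is not measured, and does not change under the rake: feel for it.
- rake_grip (a point): centre of the rake's upright orange grip, a block 24 mm thick (rake x), 44 mm wide (rake y), 56 mm tall, rounded edges; this point is 108 mm above the undersides of the runners. Grasp it from above across the 24 mm. Rake axes: x the direction in which it rakes (it is the same both ways), y along its comb, z up.
- rake_foot (a point): point midway between the undersides of the rake's two steel runners: upright plates 32 mm long (rake x), 5 mm thick, at rake y = +-45.5 mm, 96 mm over both. The rake stands by itself on them.
- rake: the whole rake, 136 mm high, 0.22 kg; origin as rake_foot. Between the runners hangs a comb of six tines (6 mm thick, 9 mm gaps), tips 18 mm above the runners' undersides: with the runners on the floor the comb passes over one layer of tablets and pushes along whatever lies on top of it. Cross bar 50 to 62 mm up, grip 80 to 136 mm up.
- pad: fixed flat black rubber parking pad, 50 (x) x 125 (y) x 4 mm, on which the rake stands at the start, comb along pad y. Origin: centre of its underside.
- tablet_1_c (a point): centre of a round terracotta-coloured drying tablet, 36 mm diameter, 12 mm thick, 35 g, z along its axis. Eight such tablets are heaped as two layers of two by two, with about 46 mm of bare floor between the heap and the tray's -x end wall. A tablet that comes off the heap may lean on the comb and be dragged along; backing the rake off a centimetre now and then lets it drop flat.
- tablet_2_c (a point): centre of a round terracotta-coloured drying tablet, 36 mm diameter, 12 mm thick, 35 g, z along its axis.
- tablet_3_c (a point): centre of a round terracotta-coloured drying tablet, 36 mm diameter, 12 mm thick, 35 g, z along its axis.
- tablet_4_c (a point): centre of a round terracotta-coloured drying tablet, 36 mm diameter, 12 mm thick, 35 g, z along its axis.
- tablet_5_c (a point): centre of a round terracotta-coloured drying tablet, 36 mm diameter, 12 mm thick, 35 g, z along its axis.
- tablet_6_c (a point): centre of a round terracotta-coloured drying tablet, 36 mm diameter, 12 mm thick, 35 g, z along its axis.
- tablet_7_c (a point): centre of a round terracotta-coloured drying tablet, 36 mm diameter, 12 mm thick, 35 g, z along its axis.
- tablet_8_c (a point): centre of a round terracotta-coloured drying tablet, 36 mm diameter, 12 mm thick, 35 g, z along its axis.
- lab_timer: white bench timer, 56 x 64 x 18 mm; bystander, to be left alone. Origin: centre of its underside.
- brass_weight: brass knob weight, 31 x 31 x 47 mm; bystander, to be left alone. Origin: centre of its underside.
- vial: sample vial with blue cap, 28 mm wide, 66 mm high; bystander, to be left alone. Origin: centre of its underside.
- puck: dark cast sample puck, 40 mm across, 22 mm high; bystander, to be left alone. Origin: centre of its underside.
Not all that is in view belongs to the job. Leave any green look-alike of the part that bears tablet_5_c alone.

How it is judged:
By the outcome, as a careful person would: the job done as asked, in the order asked, and still so for the second after the job is handed in, with the robot touching nothing.
It also fails if it takes over 67 s, if anything falls off the work surface, if the arm or the gripper's body presses on something with over 40 N, if the wrist force passes 120 N, or if a joint passes its speed limit or range.

### The arm

A 6-joint arm with a two-finger parallel gripper is mounted at the origin on a cart in front of the work surface, level with it; the furniture and walls round the work are solid. World frame = base frame: x ahead of the robot, y to its left, z up, the work surface at z = 0. Lengths are in m, angles in rad, forces in N, time in s.
With the tool pointing down it reaches from about 0.275 to 0.875 m from the base axis. Payload 12.5 kg.
Tool frame: the origin (TCP) lies between the finger pads; the fingertips stand 22 mm ahead of it and the grasp point (between the pads) lies 3 mm ahead of it; z points along the fingers, y is the direction in which the jaws open and shut (so a half turn about z gives the same grasp; the last joint's range is limited). The gripper opens to 85 mm and grips with 20 to 120 N. Pads are 22 mm wide; open, the fingers measure 114 mm over their backs; the gripper's body (76 mm by 85 mm) begins 54 mm behind the grasp point. The pads swing forward as they close: fully open they stand 13 mm farther back than shut.
Start: joints at [1.02, 0.351, 1.652, -0, 1.139, -0.085], TCP at [0.247, 0.491, 0.253] pointing down, gripper open.
Joint ranges: [-2.75, 2.75], [-0.79, 2.1], [0.01, 2.65], [-1.57, 4.71], [0.07, 3.14], [-2.87, 2.87]. Speed limits (rad/s): [2.22, 2.22, 2.79, 3.14, 3.14, 3.14].

### API

Orientations are given as a rotation vector (axis times angle).
In Python, from cell import arm, eyes, close_job gives the robot as it stands. The module is installed in compiled form; this text tells all that it offers.
- The arm moves only by the tool send_rows, never from a script. Its argument "plan" is one flat list of numbers, 4 for each row, row after row: the shift along the world's x, y, z in mm, then the turn about the world's z in degrees. In form: [dx, dy, dz, twist, dx, dy, dz, twist, ...]. A call has 1 to 5 rows; each row is the pose to reach, as a shift and turn from the pose commanded when the call began; what a row does not reach only later rows make up. A row lasts 1/8 s, in which the tool goes at most 62.5 mm and 10.7 degrees, less where a joint would pass 70% of its speed; a pose out of reach is approached as far as the arm can. A call with a gripper value outside its range is refused whole. "hand" is the opening, from 0 (shut) to 1 (fully open), set as the call begins (left out, the last holds). The fingers move at their own pace and stop on an object; "squeeze" is the grip in N (left out, the last holds). Time passes only in rows, so rows that repeat a pose let the fingers close. It gives the time, the measured TCP pose, the force and the opening at its end, in the units of the state.
- arm.observe(): the state, without advancing time (a new reading comes with each control period).
- eyes.grab_frame(name): name is "side" or "top"; returns the picture (384x512x3 uint8, blue, green, red); there is no depth.
- eyes.get_calibration(name): a dict with "intrinsics" (3x3 intrinsics, pixels), "R" (3x3) and "t" (3): a world point X has camera coordinates R X + t. Camera axes: x right, y down, z forward; pixel columns grow to the right and rows downward; lengths in m; the calibration is good to about 2 mm. A picture is of the moment at which its call begins. get_calibration takes no time and is no camera call.
- close_job(): hands the job in, once; it reports no verdict.
The state is a dict: "clock": time; "q": joint angles; "joint_vel": joint speeds; "joint_efforts": joint torques, N m; "eef_pos": TCP position; "eef_rot": TCP orientation; "contact_force": force on the tool from outside, world axes, zero at the start; "torque": the same for the moment, N m; "finger_gap": finger opening in m.
Only numpy, scipy, OpenCV 4.12 (cv2) and the standard library are available. Lean on these libraries where they do the work, as an engineer would, in place of code of your own. Each camera call takes 0.05 s, during which the arm holds its last target.

## Working session

There is one attempt and no reset: what is moved stays moved. The work goes in short steps, Python scripts to look and compute and a tool call to move; the robot and the scene stay as the last step left them, time stands still between calls to the robot, and variables do not carry over. Pictures are saved under pics/ and viewed, and the job is handed in when it is done.

Besides the shell and the picture viewer there is one more tool, called after "Emit:" in YAML: its name, and indented under it one key for each argument. send_rows: Moves the arm, as the interface text tells. Its arguments: {"type":"object","properties":{"plan":{"type":"array","items":{"type":"number"}},"hand":{"type":"number"},"squeeze":{"type":"number"}},"required":["plan"]}

```bash
mkdir -p pics; ls; python3 - <<'E'
from cell import arm, eyes
import cv2, numpy as np
print(arm.observe())
for n in ("side","top"):
    im=eyes.grab_frame(n); cv2.imwrite(f"pics/{n}0.png",im)
    c=eyes.get_calibration(n); R=np.array(c['R']);t=np.array(c['t']);print(n,c['intrinsics'],R.round(3),-R.T@t)
E
```

```text
pics
{'clock': 0.0, 'q': array([ 1.02040459e+00,  3.51251398e-01,  1.65244334e+00,  2.82688695e-05,
        1.13909223e+00, -8.46077841e-02]), 'joint_vel': array([ 0.00042876, -0.00062768,  0.00120981, -0.00062593, -0.00045079,
        0.00025779]), 'joint_efforts': array([ 2.11968058e-04, -5.06107306e+01, -2.91399246e+01, -1.36178805e-04,
        4.54520748e-03, -2.59516355e-05]), 'eef_pos': array([0.24682964, 0.49115413, 0.25274278]), 'eef_rot': array([-7.24981962e-01, -3.05638784e+00,  1.76945279e-03]), 'contact_force': array([-0.5499412 ,  0.25100936,  0.2701204 ]), 'torque': array([-0.02404137, -0.02282831,  0.00717171]), 'finger_gap': 0.0853586947845249}
side [[401.4173899    0.         254.68230145]
 [  0.         401.4173899  194.05553282]
 [  0.           0.           1.        ]] [[ 0.927 -0.374  0.012]
 [-0.215 -0.558 -0.801]
 [ 0.307  0.74  -0.598]] [ 0.20495027 -0.30847894  0.6241241 ]
top [[453.95059707   0.         259.47078909]
 [  0.         453.95059707 189.94380764]
 [  0.           0.           1.        ]] [[-0.005 -1.    -0.01 ]
 [-0.985  0.007 -0.173]
 [ 0.173  0.009 -0.985]] [0.30041851 0.33375509 1.18111644]
```

View pics/side0.png

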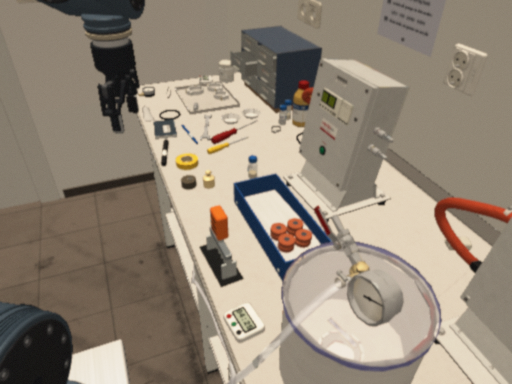

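View pics/top0.png

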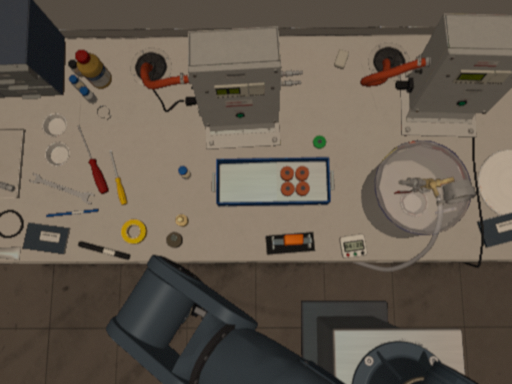

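The side view shows the tray at about (280,220) with the heap at its near end, and the rake standing on its pad at about (222,240). In the top view the tray spans columns 217-330, the heap is at (295,181), the rake at (292,240), and a green look-alike at (319,142). I'll zoom in to measure.

```bash
python3 - <<'E'
import cv2
im=cv2.imread("pics/top0.png"); cv2.imwrite("pics/topz.png",cv2.resize(im[135:275,200:350],None,fx=4,fy=4,interpolation=cv2.INTER_CUBIC))
im=cv2.imread("pics/side0.png"); cv2.imwrite("pics/sidez.png",cv2.resize(im[160:310,180:345],None,fx=4,fy=4,interpolation=cv2.INTER_CUBIC))
E
```

```text
(no output)
```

View pics/topz.png

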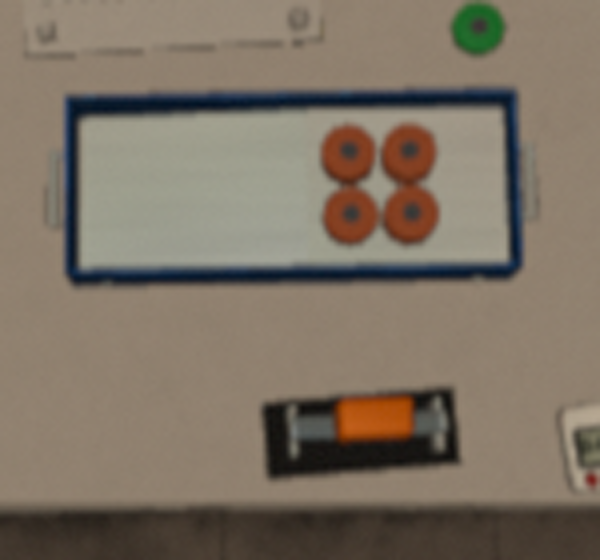

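View pics/sidez.png

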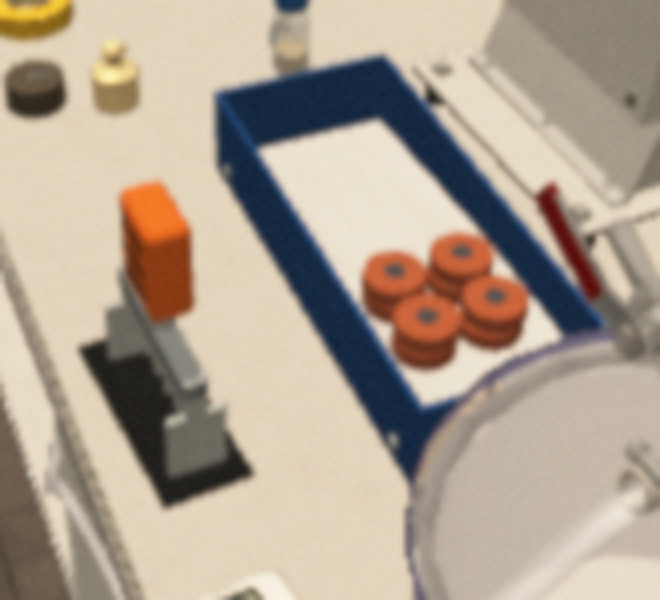

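```bash
cat > h.py <<'E'
import numpy as np, cv2
from cell import arm, eyes
from scipy.optimize import least_squares
C={n:eyes.get_calibration(n) for n in("side","top")}
def proj(n,P):
    c=C[n];X=np.atleast_2d(P)@np.array(c['R']).T+np.array(c['t']); u=X@np.array(c['intrinsics']).T
    return u[:,:2]/u[:,2:]
def back(n,px,z):
    c=C[n];R=np.array(c['R']);o=-R.T@np.array(c['t'])
    d=(np.linalg.inv(np.array(c['intrinsics']))@np.c_[np.atleast_2d(px),np.ones(len(np.atleast_2d(px)))].T).T@R
    s=(z-o[2])/d[:,2]; return o+d*s[:,None]
def tz(p): return (np.atleast_2d(p)+.5)/4-.5+np.array([200,135])
def sz(p): return (np.atleast_2d(p)+.5)/4-.5+np.array([180,160])
def rz(a): return np.array([[np.cos(a),-np.sin(a),0],[np.sin(a),np.cos(a),0],[0,0,1]])
E
python3 - <<'E'
from h import *
np.set_printoptions(precision=4,suppress=True)
print("tray rim",back("top",tz([(68,98),(515,92),(521,270),(72,282)]),.06))
print("tray rim side",back("side",sz([(218,95),(386,57)]),.06))
print("floor side",back("side",sz([(258,147),(381,120),(422,408)]),.026))
print("pad",back("top",tz([(264,404),(453,390),(459,462),(270,477)]),.004))
print("pad side",back("side",sz([(80,348),(254,472),(166,506)]),.004))
print("grip top, top",back("top",tz([(337,398),(411,396),(413,440),(338,443)]),.140))
print("grip top side",back("side",sz([(121,195),(158,184),(190,224),(145,243)]),.140))
print("tabs top",back("top",tz([(349,150),(410,149),(352,214),(412,213)]),.050))
print("tabs side",back("side",sz([(395,270),(462,251),(427,316),(494,295)]),.050))
E
```

```text
tray rim [[0.5771 0.452  0.06  ]
 [0.5789 0.1684 0.06  ]
 [0.4649 0.1682 0.06  ]
 [0.4591 0.4481 0.06  ]]
tray rim side [[0.4638 0.4483 0.06  ]
 [0.5766 0.4495 0.06  ]]
floor side [[0.4837 0.4326 0.026 ]
 [0.5664 0.4311 0.026 ]
 [0.4834 0.1966 0.026 ]]
pad [[0.3866 0.3287 0.004 ]
 [0.395  0.2064 0.004 ]
 [0.3487 0.2037 0.004 ]
 [0.3398 0.3252 0.004 ]]
pad side [[0.3381 0.3241 0.004 ]
 [0.3955 0.2062 0.004 ]
 [0.3474 0.2015 0.004 ]]
grip top, top [[0.3798 0.2875 0.14  ]
 [0.3807 0.2452 0.14  ]
 [0.3557 0.2446 0.14  ]
 [0.3543 0.2873 0.14  ]]
grip top side [[0.3557 0.2793 0.14  ]
 [0.3748 0.281  0.14  ]
 [0.3795 0.2468 0.14  ]
 [0.3557 0.2413 0.14  ]]
tabs top [[0.5442 0.2736 0.05  ]
 [0.5446 0.2348 0.05  ]
 [0.5028 0.2724 0.05  ]
 [0.5032 0.2344 0.05  ]]
tabs side [[0.5024 0.2735 0.05  ]
 [0.5431 0.2744 0.05  ]
 [0.5028 0.2346 0.05  ]
 [0.543  0.2363 0.05  ]]
```

```bash
python3 - <<'E'
from h import *
np.set_printoptions(precision=4,suppress=True)
# grip silhouette fit, both views
ims={n:cv2.imread(f"pics/{n}0.png") for n in("side","top")}
K=4
def maskproj(n,P,shape):
    p=proj(n,P); h=cv2.convexHull(((p+.5)*K).astype(np.float32))
    m=np.zeros((shape[0]*K,shape[1]*K),np.uint8); cv2.fillConvexPoly(m,np.round(h).astype(np.int32),1); return m
roi={"side":(195,270,200,245),"top":(225,260,270,320)}
M={}
for n in ims:
    a,b,c,d=roi[n]; big=cv2.resize(ims[n],None,fx=K,fy=K,interpolation=cv2.INTER_CUBIC).astype(int)
    m=((big[...,2]-big[...,0])>90); z=np.zeros_like(m); z[a*K:b*K,c*K:d*K]=m[a*K:b*K,c*K:d*K]; M[n]=z; print(n,z.sum())
box=np.array([[x,y,z] for x in(-12,12) for y in(-22,22) for z in(80,136)])/1e3
def cost(v,ns=("side","top")):
    P=box@rz(v[2]).T+[v[0],v[1],.004]
    return sum((maskproj(n,P,(384,512)).astype(bool)^M[n]).sum()/M[n].sum() for n in ns)
from scipy.optimize import minimize
for ns in (("side","top"),("top",),("side",)):
    r=minimize(cost,[.3675,.266,.06],args=(ns,),method="Nelder-Mead",options=dict(initial_simplex=[[.3675,.266,.06],[.371,.266,.06],[.3675,.27,.06],[.3675,.266,.12]],xatol=1e-5))
    print(ns,r.x,r.fun)
# tray fit
def f(v):
    R=rz(v[2]).T;o=[v[0],v[1],0]
    rim=np.array([[.144,-.058*-1,.06],[-.144,.058,.06],[-.144,-.058,.06],[.144,-.058,.06]])
    # tray +x=world +y ; tray y=world -x
    return (rim@R+o)
top=tz([(68,98),(515,92),(521,270),(72,282)])  # (+y,+x),( -y,+x),(-y,-x),(+y,-x)
L=np.array([[.144,-.058,.06],[-.144,-.058,.06],[-.144,.058,.06],[.144,.058,.06]])
S=sz([(218,95),(386,57)]); LS=np.array([[.144,.058,.06],[.144,-.058,.06]])
S2=sz([(258,147),(381,120),(422,408)])
def res(v,w=1):
    R=rz(v[2]).T;o=[v[0],v[1],0]
    return np.r_[(proj("top",L@R+o)-top).ravel(),w*(proj("side",LS@R+o)-S).ravel()]
for w in(0,1):
    r=least_squares(res,[.52,.309,np.pi/2],args=(w,)); print(r.x,r.fun.round(1))
PL=np.array([[.025,.0625,.004],[.025,-.0625,.004],[-.025,-.0625,.004],[-.025,.0625,.004]])
pt=tz([(264,404),(453,390),(459,462),(270,477)])
r=least_squares(lambda v:(proj("top",PL@rz(v[2]).T+[v[0],v[1],0])-pt).ravel(),[.367,.266,.07]);print("pad",r.x,r.fun.round(1))
E
```

```text
side 6690
top 2957
('side', 'top') [ 0.3698  0.2668 -0.0944] 0.670918086999863
('top',) [0.3692 0.2649 0.0424] 0.3101115995941833
('side',) [ 0.3697  0.2698 -0.1828] 0.2699551569506726
[0.5201 0.3092 1.585 ] [-0.8  0.4  0.9 -0.5  1.6  0.3 -1.7 -0.3 -0.  -0.  -0.  -0. ]
[0.5209 0.3084 1.5805] [-0.4 -0.2  1.3 -0.6  1.8  0.2 -1.5 -0.9 -1.4 -0.6 -0.2 -0.8]
pad [0.3676 0.266  0.0701] [-0.5 -0.6  0.4 -0.8  0.7  0.7 -0.5  0.6]
```

```bash
cat >> h.py <<'E'
def tray(v):
    R=rz(v[2]).T;o=np.array([v[0],v[1],0])
    q=lambda a,b,z:np.array([[a,b,z],[-a,b,z],[-a,-b,z],[a,-b,z]])/1e3@R+o
    return [q(144,58,60),q(140,54,60),q(140,54,26),q(144,58,0)]
def rake(v,z0=.004):
    R=rz(v[2]).T;o=np.array([v[0],v[1],z0])
    L=[]
    for z in(80,136): L.append(np.array([[12,22,z],[-12,22,z],[-12,-22,z],[12,-22,z]]))
    for y in(-48,-43,43,48): L.append(np.array([[16,y,0],[-16,y,0],[-16,y,30],[16,y,30]]))
    return [l/1e3@R+o for l in L]
def ov(im,n,polys,crop,k,name):
    a,b,c,d=crop
    z=cv2.resize(im[a:b,c:d],None,fx=k,fy=k,interpolation=cv2.INTER_CUBIC)
    for i,P in enumerate(polys):
        p=(proj(n,P)+.5-[c,a])*k
        cv2.polylines(z,[np.round(p*16).astype(np.int32)],True,[(0,255,255),(0,255,0),(255,0,255),(255,255,0)][i%4],1,cv2.LINE_AA,4)
    cv2.imwrite(f"pics/{name}.png",z)
TR=(.5205,.3088,1.583)
PADP=(.3676,.266,.07)
E
python3 - <<'E'
from h import *
t=cv2.imread("pics/top0.png");s=cv2.imread("pics/side0.png")
ov(t,"top",tray(TR)+rake(PADP),(150,262,208,340),6,"ov_top")
ov(s,"side",tray(TR)+rake(PADP),(165,290,195,340),5,"ov_side")
E
```

```text
(no output)
```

View pics/ov_top.png

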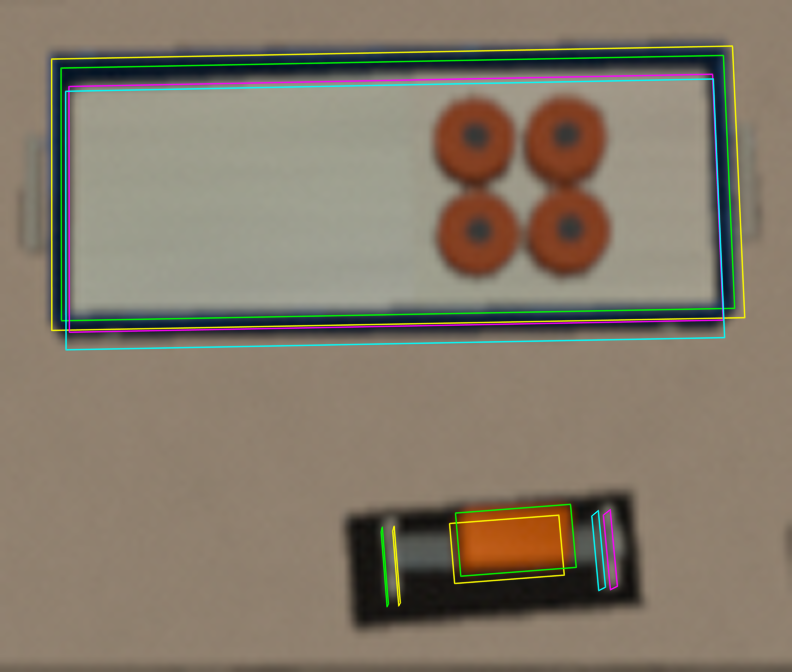

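View pics/ov_side.png

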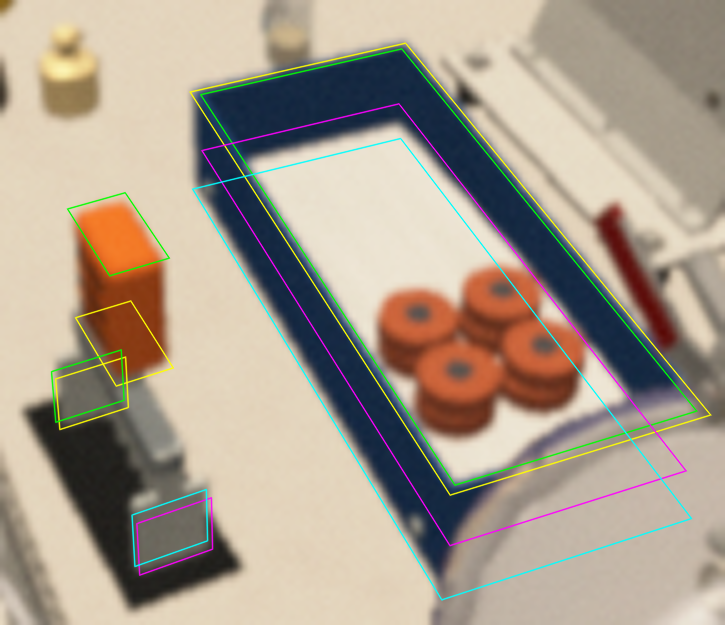

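The overlays agree to about 2 mm: tray centre (0.5205, 0.309) with its +x along world +y, rake at about (0.368, 0.266) with yaw about 4°. The floor's far end also appears lower. Next I approach the grip.

Emit:
send_rows:
  plan: [24,-45,-12,-10,48,-90,-24,-20,73,-135,-36,-30,97,-180,-48,-40,121,-225,-60,-50]
  hand: 1
  squeeze: 60

```text
clock: 0.72
eef_pos: [0.3684, 0.2649, 0.1929]
eef_rot: [-1.956, -2.458, 0.0]
contact_force: [0.9, 0.6, 0.1]
finger_gap: 0.085
```

Emit:
send_rows:
  plan: [0,0,0,-9.3,0,0,0,-9.3]

```text
clock: 0.98
eef_pos: [0.3681, 0.2661, 0.1931]
eef_rot: [-2.142, -2.298, 0.001]
contact_force: [-0.4, -0.0, -0.0]
finger_gap: 0.0853
```

```bash
cat > st.py <<'E'
from h import *
from scipy.spatial.transform import Rotation as Ro
s=arm.observe(); R=Ro.from_rotvec(s['eef_rot']).as_matrix(); y=R[:,1]
print(round(s['clock'],3),s['eef_pos'].round(4),'tooly deg',np.degrees(np.arctan2(y[1],y[0])).round(2),'F',s['contact_force'].round(2),'T',s['torque'].round(2),'gap',round(s['finger_gap'],4),'q',s['q'].round(2))
E
python3 st.py
```

```text
0.975 [0.3681 0.2661 0.1931] tooly deg 4.02 F [-0.36 -0.01 -0.01] T [ 0.05 -0.02  0.01] gap 0.0853 q [0.52 0.26 1.95 0.   0.93 0.45]
```

Emit:
send_rows:
  plan: [0,0,-30,0,0,0,-60,0,0,0,-78,0,0,0,-78,0]

```text
clock: 1.48
eef_pos: [0.3672, 0.2666, 0.1145]
eef_rot: [-2.137, -2.302, 0.003]
contact_force: [0.5, 0.5, 0.2]
finger_gap: 0.0855
```

```bash
python3 st.py; python3 - <<'E'
from h import *
s=eyes.grab_frame("side");ov(s,"side",[],(165,290,150,300),5,"g1")
E
```

```text
1.475 [0.3672 0.2666 0.1145] tooly deg 4.26 F [0.47 0.47 0.22] T [-0.01  0.02  0.02] gap 0.0855 q [0.53 0.39 2.01 0.   0.74 0.45]
```

View pics/g1.png

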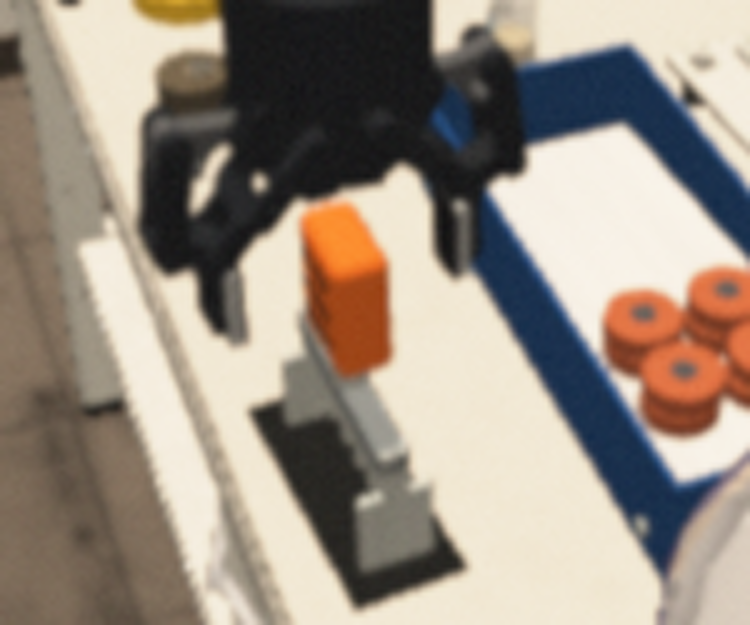

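The open fingers straddle the orange grip (about (345,290) in the crop) symmetrically, so I close.

Emit:
send_rows:
  plan: [0,0,0,0,0,0,0,0,0,0,0,0,0,0,0,0,0,0,0,0]
  hand: 0
  squeeze: 60

```text
clock: 2.15
eef_pos: [0.3683, 0.2665, 0.1157]
eef_rot: [2.142, 2.298, 0.001]
contact_force: [-1.5, -0.9, 6.1]
finger_gap: 0.0233
```

Emit:
send_rows:
  plan: [0,0,0,0,0,0,0,0,0,0,0,0]

```text
clock: 2.52
eef_pos: [0.3683, 0.2666, 0.1158]
eef_rot: [2.142, 2.298, 0.001]
contact_force: [-1.0, -1.1, 5.7]
finger_gap: 0.0234
```

```bash
python3 st.py
```

```text
2.525 [0.3683 0.2666 0.1158] tooly deg 4.02 F [-0.97 -1.1   5.66] T [-0.08  0.16  0.02] gap 0.0234 q [0.52 0.39 2.01 0.   0.74 0.45]
```

```bash
python3 - <<'E'
from h import *
a=np.linspace(0,2*np.pi,180)
def res(v):
    P=np.c_[v[0]+v[3]*np.cos(a),v[1]+v[3]*np.sin(a),np.full(180,v[2])]
    t=proj("top",P);s=proj("side",P)
    return [t[:,0].min()-376,t[:,0].max()-470,t[:,1].min()-142,t[:,1].max()-231,s[:,0].min()-283,s[:,0].max()-440,s[:,1].min()-243]
r=least_squares(res,[.49,0,.2,.1]);print(r.x.round(3),np.round(r.fun,1))
E
```

```text
[ 0.484 -0.025  0.174  0.105] [-0.   0.3 -1.5  1.8  1.2 -1.   0.1]
```

Emit:
send_rows:
  plan: [0,0,5,0,0,0,30,0,0,0,60,0,0,0,95,0,0,0,95,0]

```text
clock: 3.15
eef_pos: [0.3688, 0.2669, 0.2123]
eef_rot: [2.141, 2.297, 0.006]
contact_force: [1.2, -0.1, -2.1]
finger_gap: 0.0229
```

```bash
python3 st.py
```

```text
3.15 [0.3688 0.2669 0.2123] tooly deg 4.02 F [ 1.2  -0.15 -2.1 ] T [ 0.04 -0.02 -0.05] gap 0.0229 q [ 0.52  0.23  1.93 -0.    0.97  0.45]
```

Emit:
send_rows:
  plan: [10,-8,0,10,30,-16,0,20,50,-26,0,30,70,-36,0,40,92,-46,0,50]

```text
clock: 3.78
eef_pos: [0.46, 0.2198, 0.2089]
eef_rot: [-0.961, -2.989, 0.002]
contact_force: [0.7, 0.0, -2.0]
finger_gap: 0.0234
```

Emit:
send_rows:
  plan: [20,-8,0,10,40,-16,0,20,54,-24,0,30,62,-28,0,36.7,62,-28,0,36.7]

```text
clock: 4.4
eef_pos: [0.5217, 0.192, 0.2089]
eef_rot: [0.017, -3.14, 0.001]
contact_force: [0.6, -0.3, -1.6]
finger_gap: 0.0233
```

Emit:
send_rows:
  plan: [0,0,0,0]

```text
clock: 4.53
eef_pos: [0.5214, 0.1925, 0.2095]
eef_rot: [0.016, -3.14, 0.001]
contact_force: [0.2, 0.4, -2.3]
finger_gap: 0.0231
```

```bash
python3 st.py; python3 - <<'E'
from h import *
s=eyes.grab_frame("side");t=eyes.grab_frame("top")
z0=arm.observe()['eef_pos'][2]-.1118; e=arm.observe()['eef_pos']
print(z0)
v=(e[0],e[1],1.583)
cv2.imwrite("pics/raw_t1.png",t);cv2.imwrite("pics/raw_s1.png",s)
ov(s,"side",tray(TR)+rake(v,z0),(130,280,220,360),5,"s1")
ov(t,"top",tray(TR)+rake(v,z0),(130,240,210,350),5,"t1")
E
```

```text
4.525 [0.5214 0.1925 0.2095] tooly deg 90.57 F [ 0.16  0.43 -2.28] T [-0.04  0.03 -0.  ] gap 0.0231 q [ 0.27  0.41  1.68  0.    1.05 -1.31]
0.09816856342772183
```

View pics/s1.png

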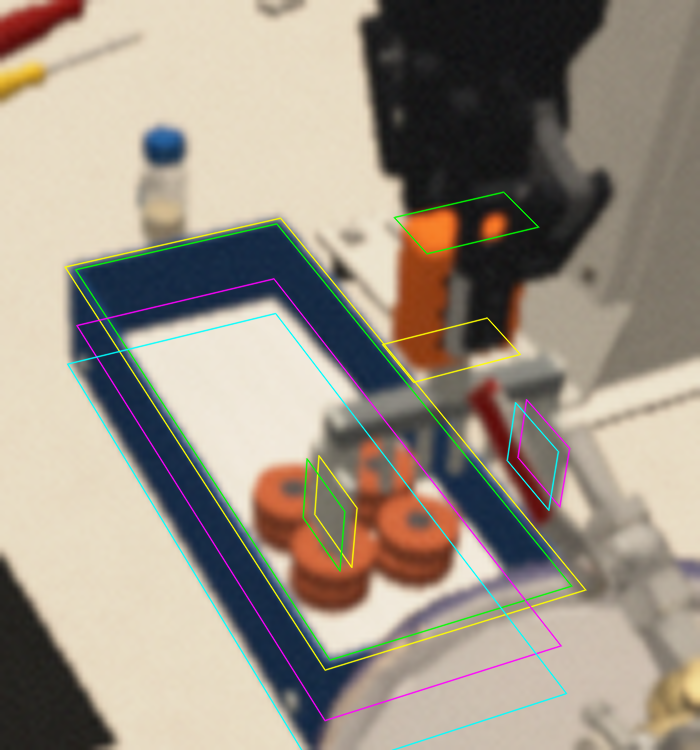

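View pics/t1.png

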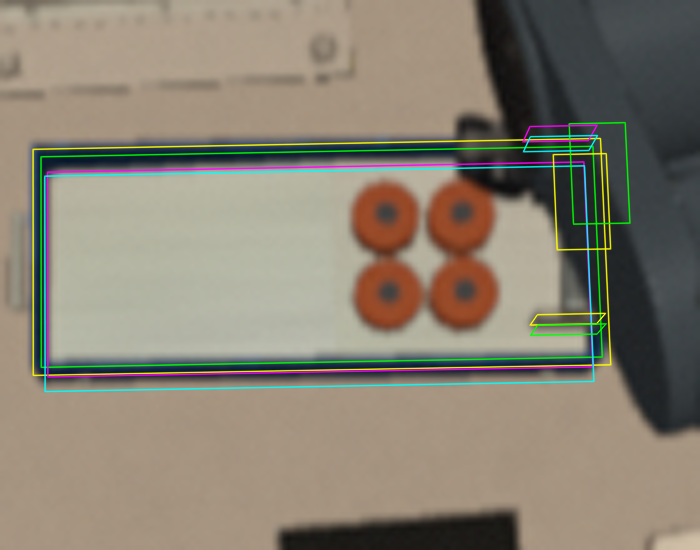

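```bash
python3 - <<'E'
from h import *
s=cv2.imread("pics/raw_s1.png")
ov(s,"side",[],(185,260,265,345),9,"s1z")
E
```

```text
(no output)
```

View pics/s1z.png

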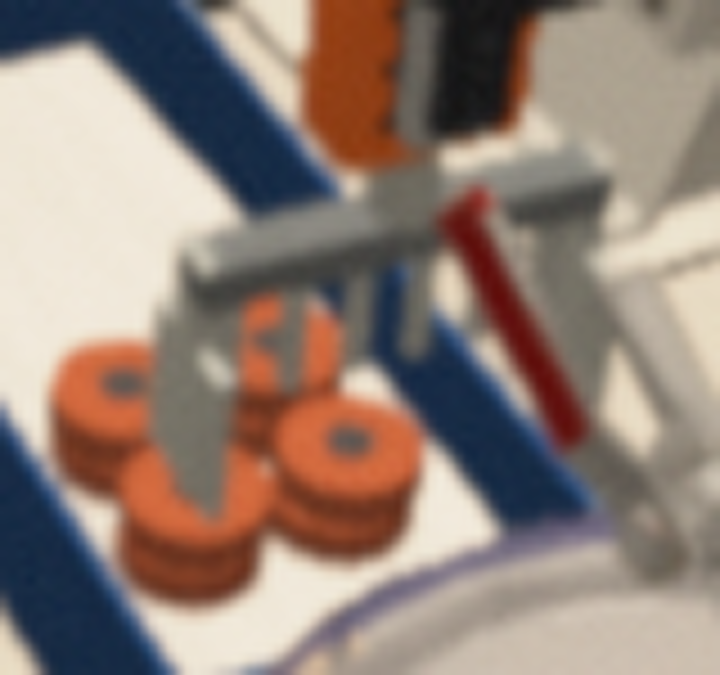

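Emit:
send_rows:
  plan: [0,1,-20,0,0,1,-40,0,0,1,-56,0,0,1,-62,0,0,1,-62,0]

```text
clock: 5.25
eef_pos: [0.522, 0.1935, 0.1483]
eef_rot: [0.019, -3.141, 0.0]
contact_force: [0.7, -1.0, -1.7]
finger_gap: 0.0231
```

```bash
python3 st.py; python3 - <<'E'
from h import *
s=eyes.grab_frame("side")
e=arm.observe()['eef_pos']; v=(e[0],e[1],1.583); z0=e[2]-.1118
cv2.imwrite("pics/raw_s2.png",s)
ov(s,"side",rake(v,z0),(185,285,250,345),7,"s2")
E
```

```text
5.25 [0.522  0.1935 0.1483] tooly deg 90.7 F [ 0.67 -1.02 -1.68] T [ 0.04 -0.04 -0.03] gap 0.0231 q [ 0.27  0.49  1.73  0.    0.92 -1.31]
```

View pics/s2.png

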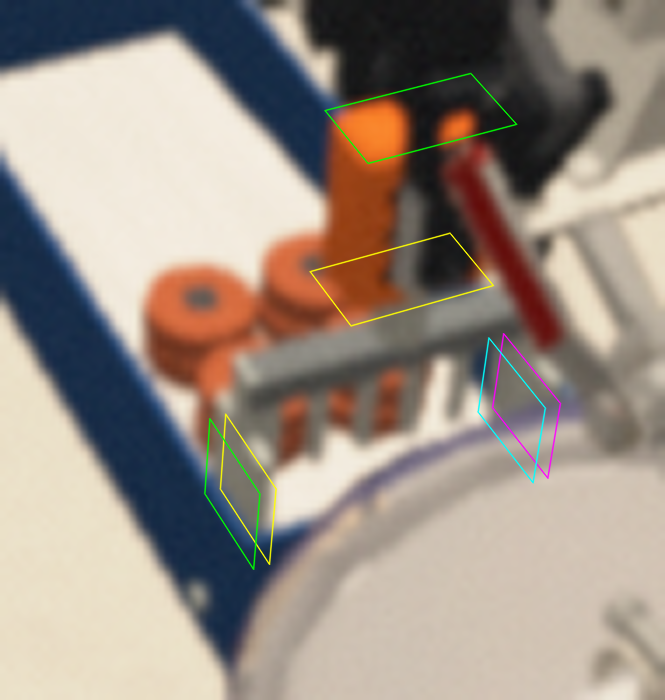

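The rake is inside the walls without contact (Fx about 0.7 N). I lower it to feel for the floor.

Emit:
send_rows:
  plan: [0,0,-4,0,0,0,-8,0,0,0,-10,0,0,0,-10,0]

```text
clock: 5.8
eef_pos: [0.5219, 0.1934, 0.1381]
eef_rot: [0.02, -3.141, 0.0]
contact_force: [-0.4, -0.3, -2.3]
finger_gap: 0.0233
```

Emit:
send_rows:
  plan: [0,0,-1,0,0,0,-1,0,0,0,-1,0]

```text
clock: 6.18
eef_pos: [0.5221, 0.1934, 0.1374]
eef_rot: [-0.019, 3.141, 0.0]
contact_force: [-0.8, 0.5, -0.6]
finger_gap: 0.0236
```

Emit:
send_rows:
  plan: [0,0,-1,0,0,0,-1,0,0,0,-1,0]

```text
clock: 6.55
eef_pos: [0.5221, 0.1934, 0.1365]
eef_rot: [-0.02, 3.141, 0.0]
contact_force: [-0.6, -0.7, 1.2]
finger_gap: 0.0236
```

Emit:
send_rows:
  plan: [0,2,-0.5,0,0,5,-0.5,0,-0.1,8,-0.5,0,-0.2,11,-0.5,0,-0.2,14,-0.5,0]

```text
clock: 7.18
eef_pos: [0.5218, 0.2076, 0.1358]
eef_rot: [-0.02, 3.141, -0.0]
contact_force: [0.6, -2.9, 3.9]
finger_gap: 0.0238
```

Emit:
send_rows:
  plan: [0,3,0,0,0,6,0,0,-0.1,9,0,0,-0.2,12,0,0,-0.2,15,0,0]

```text
clock: 7.8
eef_pos: [0.5216, 0.2225, 0.1358]
eef_rot: [0.02, -3.141, 0.0]
contact_force: [0.9, -4.2, 3.6]
finger_gap: 0.0235
```

```bash
python3 st.py; python3 - <<'E'
from h import *
s=eyes.grab_frame("side")
ov(s,"side",[],(175,285,230,345),6,"s3")
E
```

```text
7.8 [0.5216 0.2225 0.1358] tooly deg 90.71 F [ 0.91 -4.21  3.63] T [-1.06 -0.11 -0.03] gap 0.0235 q [ 0.32  0.53  1.71 -0.    0.91 -1.26]
```

View pics/s3.png

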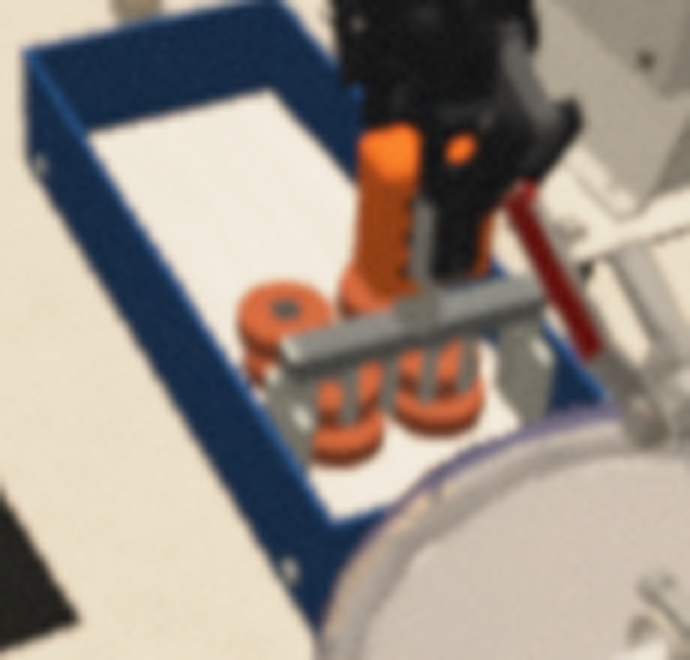

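The comb is pushing the top layer along (the upper tablets lead at about (285,315)) while the bottom ones stay put; pressing force is about 5.7 N. I continue.

Emit:
send_rows:
  plan: [0,3,0.2,0,0,6,0.2,0,-0.1,9,0.2,0,-0.2,12,0.2,0,-0.2,15,0.2,0]

```text
clock: 8.48
eef_pos: [0.5213, 0.2376, 0.136]
eef_rot: [0.02, -3.141, 0.0]
contact_force: [-0.3, -4.1, 3.6]
finger_gap: 0.0234
```

Emit:
send_rows:
  plan: [0,3,0,0,0,6,0,0,-0.1,9,0,0,-0.2,12,0,0,-0.2,15,0,0]

```text
clock: 9.1
eef_pos: [0.5212, 0.2526, 0.136]
eef_rot: [0.019, -3.141, 0.0]
contact_force: [-0.2, -3.7, 3.9]
finger_gap: 0.0235
```

```bash
python3 st.py; python3 - <<'E'
from h import *
s=eyes.grab_frame("side")
ov(s,"side",[],(165,275,230,345),6,"s4")
E
```

```text
9.1 [0.5212 0.2526 0.136 ] tooly deg 90.71 F [-0.18 -3.65  3.85] T [-0.96 -0.05 -0.02] gap 0.0235 q [ 0.37  0.55  1.67 -0.    0.92 -1.21]
```

View pics/s4.png

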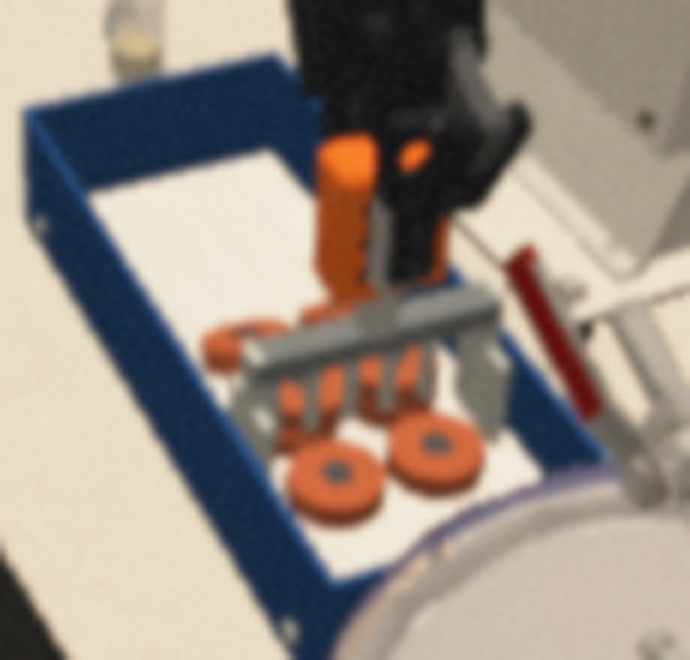

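The first two front tablets are tipping off ahead (about (240,340)), and two bottom tablets now lie flat behind the comb.

Emit:
send_rows:
  plan: [0,3,0.2,0,0,6,0.2,0,-0.1,9,0.2,0,-0.2,12,0.2,0,-0.2,15,0.2,0]

```text
clock: 9.78
eef_pos: [0.521, 0.2677, 0.1362]
eef_rot: [0.02, -3.141, -0.0]
contact_force: [0.6, -2.6, 2.9]
finger_gap: 0.0235
```

Emit:
send_rows:
  plan: [0,3,0,0,0,6,0,0,-0.1,9,0,0,-0.2,12,0,0]

```text
clock: 10.28
eef_pos: [0.5208, 0.2796, 0.1362]
eef_rot: [0.019, -3.142, -0.0]
contact_force: [0.3, -2.0, 2.8]
finger_gap: 0.0233
```

```bash
python3 st.py; python3 - <<'E'
from h import *
s=eyes.grab_frame("side")
ov(s,"side",[],(165,275,230,345),6,"s5")
E
```

```text
10.275 [0.5208 0.2796 0.1362] tooly deg 90.71 F [ 0.25 -1.95  2.83] T [-0.77 -0.03 -0.  ] gap 0.0233 q [ 0.41  0.56  1.64  0.    0.94 -1.17]
```

View pics/s5.png

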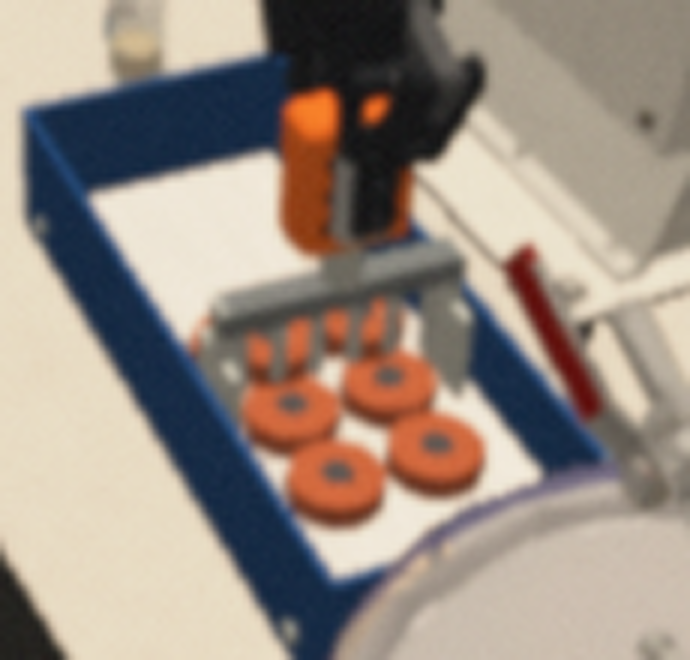

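All four bottom tablets lie flat behind the comb. The fold is close, so I take smaller steps with a force check after each.

Emit:
send_rows:
  plan: [0,2,0,0,0,4,0,0,0,6,0,0,-0.1,8,0,0]

```text
clock: 10.82
eef_pos: [0.5207, 0.2875, 0.1362]
eef_rot: [-0.02, 3.141, -0.0]
contact_force: [-0.0, -3.0, 2.4]
finger_gap: 0.0237
```

Emit:
send_rows:
  plan: [0,2,0,0,0,4,0,0,0,6,0,0,-0.1,8,0,0]

```text
clock: 11.32
eef_pos: [0.5206, 0.2956, 0.1362]
eef_rot: [-0.02, 3.141, 0.0]
contact_force: [-0.1, -3.7, 2.9]
finger_gap: 0.0235
```

Emit:
send_rows:
  plan: [0,2,0,0,0,4,0,0,0,6,0,0,-0.1,8,0,0]

```text
clock: 11.82
eef_pos: [0.5205, 0.3035, 0.1362]
eef_rot: [0.02, -3.141, 0.0]
contact_force: [-0.7, -2.7, 3.1]
finger_gap: 0.0233
```

Emit:
send_rows:
  plan: [0,2,0,0,0,4,0,0,0,6,0,0,-0.1,8,0,0]

```text
clock: 12.32
eef_pos: [0.5204, 0.3115, 0.1362]
eef_rot: [-0.02, 3.142, -0.0]
contact_force: [0.7, -3.1, 3.3]
finger_gap: 0.0232
```

Emit:
send_rows:
  plan: [0,2,0,0,0,4,0,0,0,6,0,0]

```text
clock: 12.7
eef_pos: [0.5204, 0.3176, 0.1362]
eef_rot: [0.019, -3.142, -0.0]
contact_force: [0.0, -1.8, 2.4]
finger_gap: 0.0236
```

```bash
python3 st.py; python3 - <<'E'
from h import *
s=eyes.grab_frame("side")
ov(s,"side",[],(165,275,230,345),6,"s6")
E
```

```text
12.7 [0.5204 0.3176 0.1362] tooly deg 90.71 F [ 0.   -1.77  2.36] T [-0.57 -0.13 -0.09] gap 0.0236 q [ 0.47  0.59  1.59  0.    0.96 -1.11]
```

View pics/s6.png

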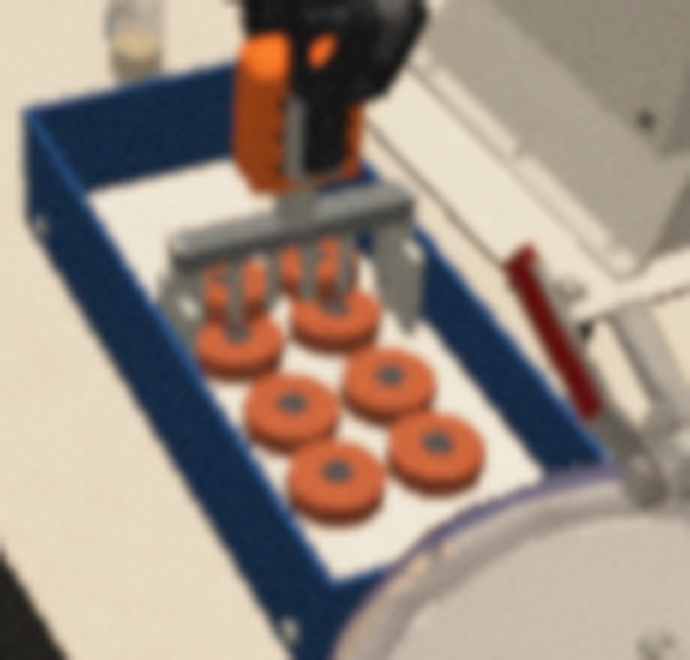

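Six tablets are flat and two lean on the comb ahead (about (235,285) and (320,270)). Force starts to ease, so the leaf slopes down. I follow it by feel.

Emit:
send_rows:
  plan: [0,2,-0.1,0,0,4,-0.2,0,0,6,-0.4,0]

```text
clock: 13.12
eef_pos: [0.5204, 0.3235, 0.1357]
eef_rot: [0.019, -3.141, 0.0]
contact_force: [-0.5, -1.9, 1.0]
finger_gap: 0.0232
```

Emit:
send_rows:
  plan: [0,2,-0.2,0,0,4,-0.4,0,0,6,-0.6,0]

```text
clock: 13.5
eef_pos: [0.5204, 0.3295, 0.1352]
eef_rot: [-0.02, 3.142, -0.0]
contact_force: [0.5, -2.1, 1.8]
finger_gap: 0.0235
```

Emit:
send_rows:
  plan: [0,2,-0.3,0,0,4,-0.5,0,0,6,-0.7,0,0,8,-0.9,0]

```text
clock: 14.0
eef_pos: [0.5204, 0.3375, 0.1343]
eef_rot: [-0.02, 3.142, -0.0]
contact_force: [0.1, -1.9, 1.8]
finger_gap: 0.0234
```

Emit:
send_rows:
  plan: [0,2,-0.2,0,0,4,-0.4,0,0,6,-0.6,0,-0.1,8,-0.8,0]

```text
clock: 14.5
eef_pos: [0.5203, 0.3455, 0.1335]
eef_rot: [-0.02, 3.141, 0.0]
contact_force: [0.4, -2.3, 2.3]
finger_gap: 0.0235
```

```bash
python3 st.py; python3 - <<'E'
from h import *
s=eyes.grab_frame("side")
ov(s,"side",[],(165,275,230,345),6,"s7")
E
```

```text
14.5 [0.5203 0.3455 0.1335] tooly deg 90.71 F [ 0.45 -2.27  2.34] T [-0.7  -0.19 -0.03] gap 0.0235 q [ 0.51  0.62  1.55 -0.    0.98 -1.07]
```

View pics/s7.png

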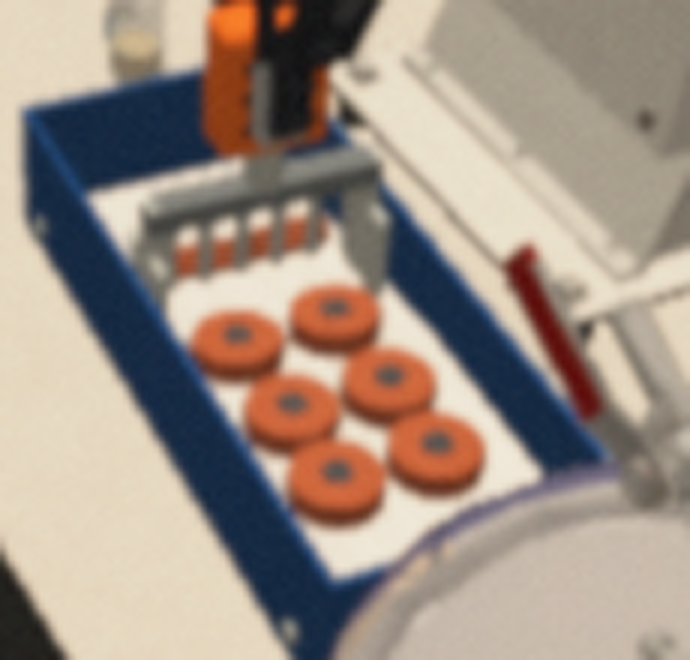

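Six tablets are flat behind the comb; the last two are still ahead of it and may be leaning (about (180-320,245)). I back off about 1 cm along the slope to let them drop.

Emit:
send_rows:
  plan: [0,-3,0.3,0,0,-6,0.6,0,0,-9,0.9,0,0.1,-12,1.2,0,0.1,-14,1.4,0]

```text
clock: 15.18
eef_pos: [0.5204, 0.3312, 0.1349]
eef_rot: [-0.019, 3.141, 0.0]
contact_force: [-0.1, 2.4, 1.4]
finger_gap: 0.0235
```

```bash
python3 st.py; python3 - <<'E'
from h import *
s=eyes.grab_frame("side")
ov(s,"side",[],(165,275,230,345),6,"s8")
E
```

```text
15.175 [0.5204 0.3312 0.1349] tooly deg 90.7 F [-0.07  2.44  1.37] T [0.6  0.03 0.08] gap 0.0235 q [ 0.49  0.61  1.57  0.    0.97 -1.09]
```

View pics/s8.png

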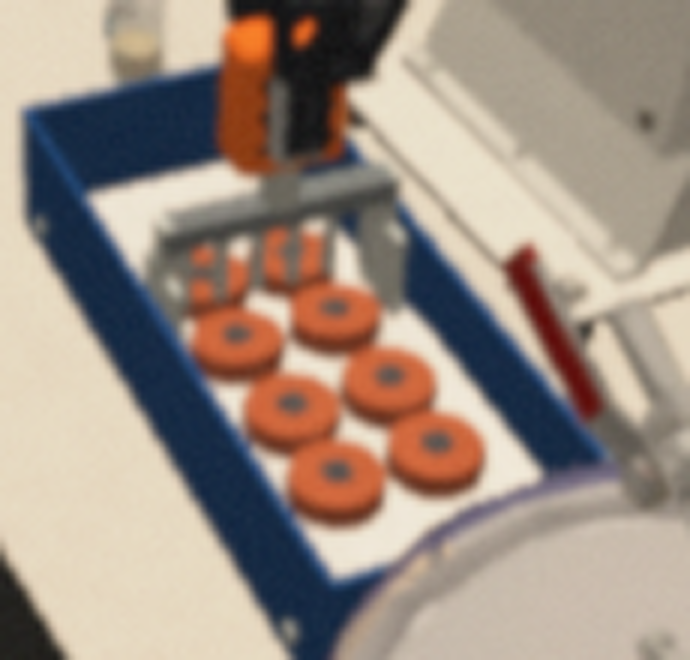

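The last two have dropped flat, at about (215,285) and (292,262). I go forward again; the comb should pass over them.

Emit:
send_rows:
  plan: [0,3,-0.4,0,0,6,-0.7,0,0,9,-1.0,0,0,12,-1.3,0,-0.1,15,-1.6,0]

```text
clock: 15.85
eef_pos: [0.5203, 0.3466, 0.1333]
eef_rot: [-0.02, 3.142, -0.0]
contact_force: [1.6, -2.2, 1.4]
finger_gap: 0.0232
```

Emit:
send_rows:
  plan: [0,3,-0.3,0,0,6,-0.6,0,0,9,-0.9,0,-0.1,12,-1.2,0]

```text
clock: 16.35
eef_pos: [0.5202, 0.3586, 0.1321]
eef_rot: [0.02, -3.142, 0.0]
contact_force: [1.7, -2.7, 2.5]
finger_gap: 0.0232
```

```bash
python3 st.py; python3 - <<'E'
from h import *
s=eyes.grab_frame("side")
ov(s,"side",[],(165,275,230,345),6,"s9")
E
```

```text
16.35 [0.5202 0.3586 0.1321] tooly deg 90.71 F [ 1.71 -2.72  2.51] T [-0.67 -0.17  0.01] gap 0.0232 q [ 0.53  0.63  1.53 -0.    0.98 -1.05]
```

View pics/s9.png

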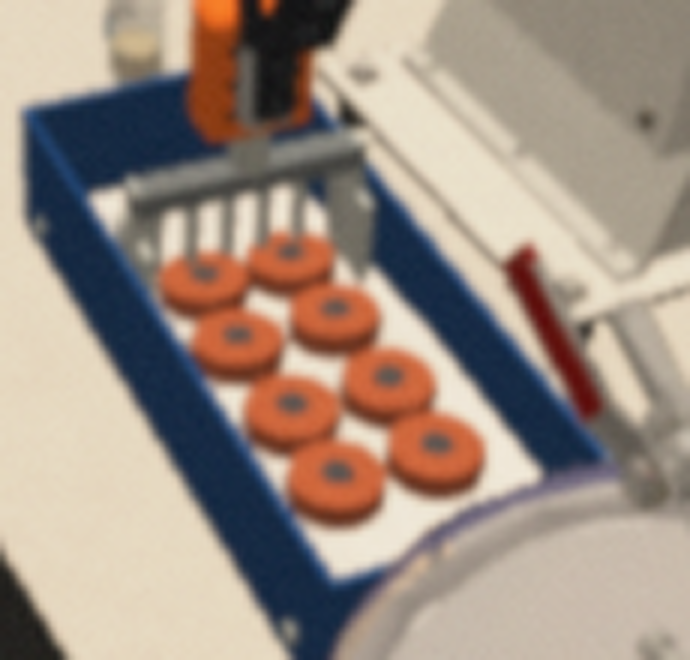

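All eight are now flat in one layer with the comb past them. I finish the stroke to near the end with the slope at about -0.097, watching force.

Emit:
send_rows:
  plan: [0.1,4,-0.4,0,0.2,8,-0.8,0,0.3,12,-1.2,0,0.3,16,-1.6,0]

```text
clock: 16.9
eef_pos: [0.5205, 0.3747, 0.1305]
eef_rot: [-0.02, 3.141, -0.0]
contact_force: [-0.8, -2.2, 3.0]
finger_gap: 0.0233
```

Emit:
send_rows:
  plan: [0,4,-0.4,0,0,8,-0.8,0,0,12,-1.2,0,0,16,-1.6,0]

```text
clock: 17.4
eef_pos: [0.5205, 0.3906, 0.1289]
eef_rot: [-0.019, 3.142, -0.0]
contact_force: [0.5, -2.8, 4.0]
finger_gap: 0.0234
```

Emit:
send_rows:
  plan: [0,4,-0.1,0,0,8,-0.4,0,0,12,-0.8,0,0,15,-1.1,0]

```text
clock: 17.9
eef_pos: [0.5205, 0.4057, 0.1277]
eef_rot: [0.02, -3.142, 0.0]
contact_force: [-0.1, -2.6, 2.2]
finger_gap: 0.0234
```

Emit:
send_rows:
  plan: [0,4,-0.4,0,0,8,-0.7,0,0,12,-1.1,0,0,15,-1.4,0]

```text
clock: 18.4
eef_pos: [0.5205, 0.4207, 0.1263]
eef_rot: [0.02, -3.142, 0.0]
contact_force: [-0.9, -3.1, 2.7]
finger_gap: 0.0234
```

```bash
python3 st.py; python3 - <<'E'
from h import *
s=eyes.grab_frame("side")
ov(s,"side",[],(155,275,225,345),6,"s10")
E
```

```text
18.4 [0.5205 0.4207 0.1263] tooly deg 90.72 F [-0.94 -3.06  2.68] T [-0.73 -0.09 -0.08] gap 0.0234 q [ 0.61  0.7   1.41 -0.    1.03 -0.97]
```

View pics/s10.png

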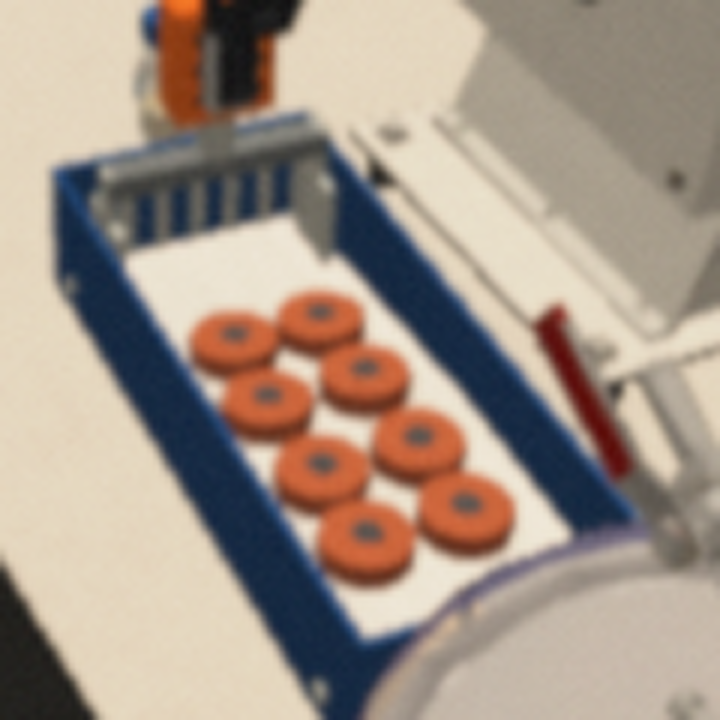

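All eight tablets lie flat and separate. I add 5 mm to the stroke, then lift straight up.

Emit:
send_rows:
  plan: [0,2.5,-0.2,0,0,5,-0.5,0,0,5,-0.5,0]

```text
clock: 18.82
eef_pos: [0.5205, 0.4257, 0.1259]
eef_rot: [-0.02, 3.141, 0.001]
contact_force: [0.5, -1.5, 2.7]
finger_gap: 0.0235
```

Emit:
send_rows:
  plan: [0,-1,8,0,0,-2,30,0,0,-2,60,0,0,-2,92,0,0,-2,92,0]

```text
clock: 19.45
eef_pos: [0.5211, 0.424, 0.2204]
eef_rot: [-0.019, 3.138, 0.004]
contact_force: [0.4, 0.0, -2.5]
finger_gap: 0.0233
```

```bash
python3 st.py; python3 - <<'E'
from h import *
s=eyes.grab_frame("side")
ov(s,"side",[],(155,275,225,345),6,"s11")
E
```

```text
19.45 [0.5211 0.424  0.2204] tooly deg 90.71 F [ 0.41  0.02 -2.49] T [0.   0.04 0.03] gap 0.0233 q [ 0.61  0.6   1.34  0.    1.19 -0.97]
```

View pics/s11.png

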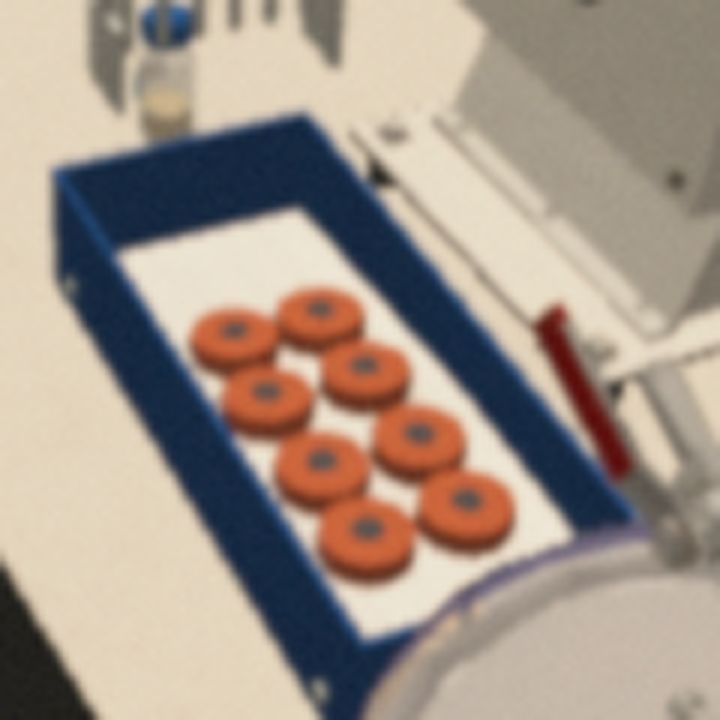

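Emit:
send_rows:
  plan: [-10,-15,0,-10,-26,-30,0,-20,-44,-48,0,-30,-62,-66,0,-40,-80,-84,0,-50]

```text
clock: 20.12
eef_pos: [0.4392, 0.3384, 0.2162]
eef_rot: [-1.318, -2.85, 0.004]
contact_force: [0.1, 0.1, -1.5]
finger_gap: 0.0237
```

Emit:
send_rows:
  plan: [-20,-20,0,-10,-40,-40,0,-20,-60,-60,0,-30,-72,-73,0,-36.7,-72,-73,0,-36.7]

```text
clock: 20.75
eef_pos: [0.3675, 0.2657, 0.2169]
eef_rot: [-2.142, -2.297, 0.003]
contact_force: [1.2, -0.1, -1.6]
finger_gap: 0.0236
```

Emit:
send_rows:
  plan: [0,0,0,0,0,0,0,0]

```text
clock: 21.0
eef_pos: [0.3688, 0.2667, 0.2176]
eef_rot: [-2.14, -2.299, 0.0]
contact_force: [0.5, 0.3, -2.7]
finger_gap: 0.0235
```

```bash
python3 st.py
```

```text
21.0 [0.3688 0.2667 0.2176] tooly deg 4.1 F [ 0.54  0.29 -2.7 ] T [ 0.01 -0.02  0.02] gap 0.0235 q [0.52 0.22 1.92 0.   0.99 0.45]
```

Emit:
send_rows:
  plan: [-0.5,-0.3,-30,0,-0.5,-0.3,-60,0,-0.5,-0.3,-85,0,-0.5,-0.3,-97,0,-0.5,-0.3,-97,0]

```text
clock: 21.62
eef_pos: [0.368, 0.2661, 0.1205]
eef_rot: [-2.142, -2.298, 0.002]
contact_force: [-0.4, 0.4, -1.4]
finger_gap: 0.0234
```

Emit:
send_rows:
  plan: [0,0,-1,0,0,0,-2,0,0,0,-2,0]

```text
clock: 22.0
eef_pos: [0.3681, 0.2662, 0.1193]
eef_rot: [2.142, 2.298, 0.001]
contact_force: [0.3, -0.3, -2.0]
finger_gap: 0.023
```

Emit:
send_rows:
  plan: [0,0,-1,0,0,0,-1,0]

```text
clock: 22.25
eef_pos: [0.368, 0.2661, 0.1179]
eef_rot: [-2.142, -2.298, 0.0]
contact_force: [0.1, -0.7, -2.3]
finger_gap: 0.024
```

```bash
python3 st.py; python3 - <<'E'
from h import *
s=eyes.grab_frame("side");ov(s,"side",[],(165,295,150,300),5,"p1")
E
```

```text
22.25 [0.368  0.2661 0.1179] tooly deg 4.01 F [ 0.12 -0.69 -2.32] T [-0.01 -0.05  0.03] gap 0.024 q [0.52 0.39 2.01 0.   0.75 0.45]
```

View pics/p1.png

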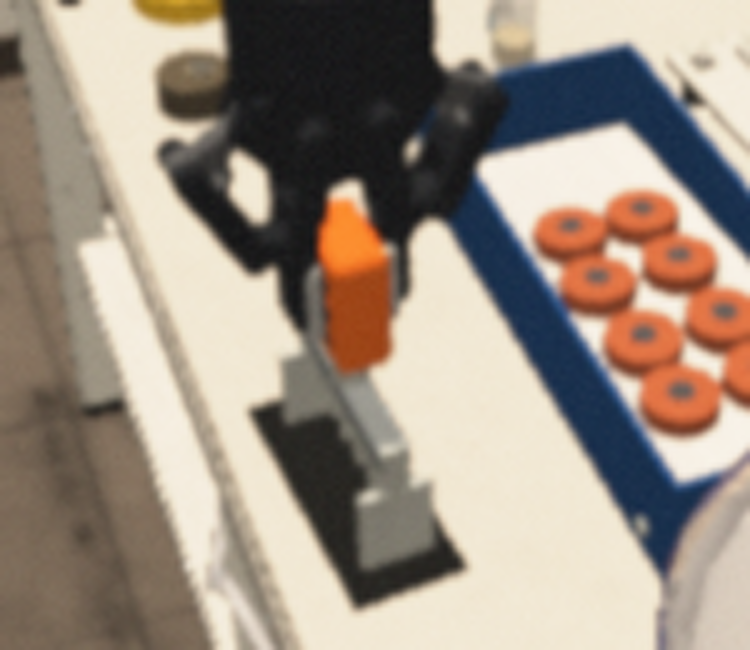

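The rake is over the pad in the same pose as at the start. I lower it to contact.

Emit:
send_rows:
  plan: [0,0,-0.7,0,0,0,-1,0,0,0,-1,0]

```text
clock: 22.68
eef_pos: [0.368, 0.2661, 0.1169]
eef_rot: [-2.142, -2.298, 0.0]
contact_force: [-0.3, -0.5, -1.8]
finger_gap: 0.0233
```

Emit:
send_rows:
  plan: [0,0,-0.7,0,0,0,-0.7,0]

```text
clock: 22.92
eef_pos: [0.368, 0.2661, 0.1161]
eef_rot: [-2.142, -2.298, 0.0]
contact_force: [0.4, 0.8, -1.5]
finger_gap: 0.0233
```

Emit:
send_rows:
  plan: [0,0,-0.4,0,0,0,-0.4,0]

```text
clock: 23.18
eef_pos: [0.368, 0.2661, 0.1158]
eef_rot: [2.142, 2.298, 0.0]
contact_force: [0.1, -0.1, -1.1]
finger_gap: 0.0231
```

Emit:
send_rows:
  plan: [0,0,-0.4,0,0,0,-0.4,0]

```text
clock: 23.42
eef_pos: [0.3681, 0.2662, 0.1158]
eef_rot: [2.142, 2.298, 0.0]
contact_force: [-1.4, -1.8, 5.8]
finger_gap: 0.0236
```

Contact felt. I ease off slightly and release.

Emit:
send_rows:
  plan: [0,0,0.3,0,0,0,0.3,0]

```text
clock: 23.68
eef_pos: [0.368, 0.2661, 0.1158]
eef_rot: [2.142, 2.298, 0.0]
contact_force: [0.3, -0.2, 2.7]
finger_gap: 0.0234
```

Emit:
send_rows:
  plan: [0,0,0,0,0,0,0,0,0,0,0,0,0,0,0,0,0,0,0,0]
  hand: 1

```text
clock: 24.3
eef_pos: [0.368, 0.2661, 0.1157]
eef_rot: [-2.142, -2.298, 0.0]
contact_force: [0.1, -0.2, -0.0]
finger_gap: 0.0853
```

Emit:
send_rows:
  plan: [0,0,0,0,0,0,0,0]

```text
clock: 24.55
eef_pos: [0.368, 0.2661, 0.1157]
eef_rot: [-2.142, -2.298, -0.0]
contact_force: [0.5, -0.1, -0.4]
finger_gap: 0.0858
```

```bash
python3 st.py; python3 - <<'E'
from h import *
s=eyes.grab_frame("side");ov(s,"side",[],(165,295,150,300),5,"p2")
E
```

```text
24.55 [0.368  0.2661 0.1157] tooly deg 4.01 F [ 0.5  -0.08 -0.42] T [-0.03 -0.    0.04] gap 0.0858 q [0.52 0.39 2.01 0.   0.74 0.45]
```

View pics/p2.png

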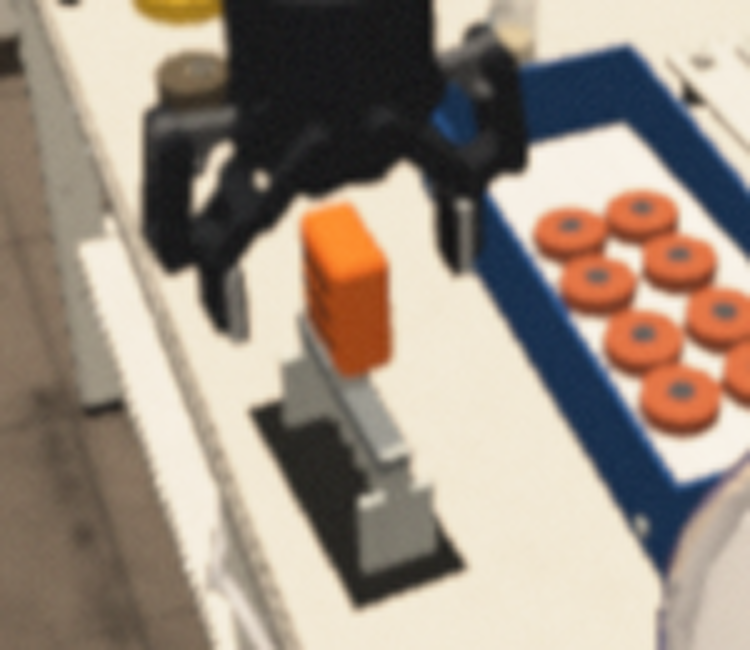

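The rake stands upright on the pad, free between the open fingers. I retreat straight up and then back toward the start pose.

Emit:
send_rows:
  plan: [0,0,15,0,0,0,45,0,0,0,85,0,0,0,130,0,0,0,140,0]

```text
clock: 25.22
eef_pos: [0.3688, 0.2666, 0.2592]
eef_rot: [2.141, 2.297, 0.008]
contact_force: [0.3, 0.9, -0.8]
finger_gap: 0.0849
```

Emit:
send_rows:
  plan: [-20,40,0,0,-45,85,0,0,-75,130,0,0,-100,180,0,0,-110,210,0,0]

```text
clock: 25.85
eef_pos: [0.2563, 0.4777, 0.2555]
eef_rot: [-2.14, -2.3, 0.001]
contact_force: [0.6, -0.7, 0.2]
finger_gap: 0.0851
```

Emit:
send_rows:
  plan: [0,0,0,0,0,0,0,0,0,0,0,0]

```text
clock: 26.22
eef_pos: [0.2584, 0.4753, 0.2558]
eef_rot: [2.143, 2.297, -0.0]
contact_force: [-0.5, -0.2, 0.3]
finger_gap: 0.0854
```

```bash
python3 st.py; python3 - <<'E'
from h import *
s=eyes.grab_frame("side");ov(s,"side",[],(155,305,180,345),4,"f_s")
t=eyes.grab_frame("top");ov(t,"top",[],(130,270,160,360),4,"f_t")
E
```

```text
26.225 [0.2584 0.4753 0.2558] tooly deg 3.95 F [-0.49 -0.15  0.32] T [-0.01  0.03  0.03] gap 0.0854 q [ 0.99  0.33  1.67 -0.    1.14  0.92]
```

View pics/f_s.png

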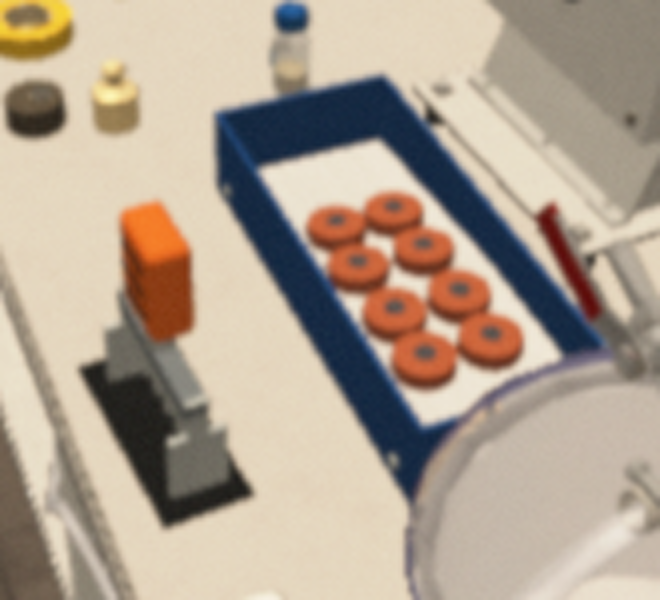

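View pics/f_t.png

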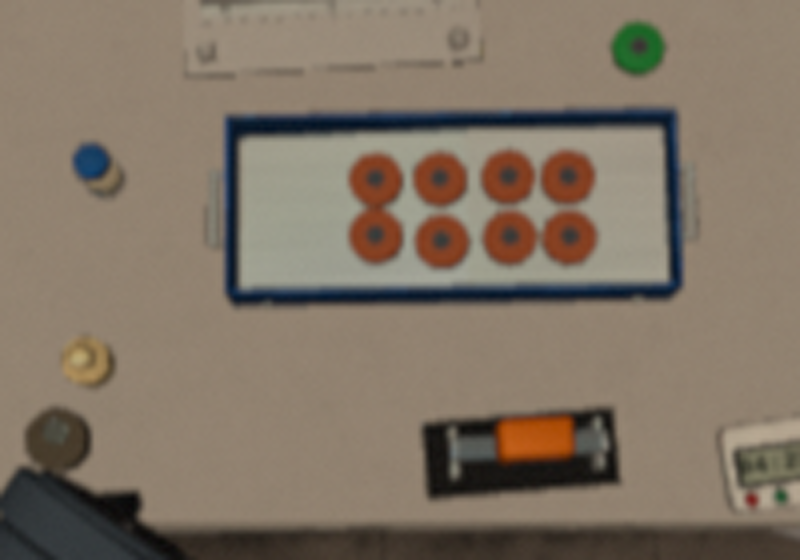

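Both views show eight separate tablets lying flat in 2 x 4 rows, the rake upright on its pad, and the bystanders unmoved. I hand the job in.

```bash
python3 -c "
from cell import close_job
print(close_job())"
```

```text
the job is handed in; nothing more can be done
None
```

The tablets are raked into one even layer, the rake is back upright on its pad, and I handed the job in at about 26 s of the 67 s allowed.

- **Raking:** I set the rake down on the bare floor behind the heap and drew it to about tray x = +117 mm. I backed off 14 mm once, which let the last two leaning tablets drop flat. The far leaf slopes down by about 0.09 rad.
- **Pressing force:** It read about 1.5–3 N at touch-down and about 3–6 N in every reading during the strokes, well under 12 N. The tool reports force only at the end of each move, so I did not see values between readings.
- **Final checks:** After letting go, both cameras show eight separate tablets lying flat in two rows of four. The rake stands upright on its pad, the gripper is clear of everything, and the timer, weight, vial, puck and green look-alike look unmoved.
- **Anything odd:** Fx read about 1.7 N for two readings mid-tray, possibly a light brush of a runner along the side wall. It went away after I shifted the rake 0.3 mm. No other check failed or disagreed.

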